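Pile up the laminations of a model plinth under a weight

ROBOT

A 7-joint arm with a two-finger parallel gripper is mounted at the origin on the work surface. World frame = base frame: x ahead of the robot, y to its left, z up, the work surface at z = 0. Lengths are in m, angles in rad, forces in N, time in s.
With the tool pointing down it reaches from about 0.425 to 0.925 m from the base axis. Payload 6.8 kg.
Tool frame: the origin (TCP) lies midway between the tips of the shut fingers; the grasp point (between the pads) lies 19 mm behind it; z points along the fingers, y is the line along which they close (so a half turn about z gives the same grasp; the last joint's range is limited). The gripper opens to 88 mm and grips with 3 to 60 N. Pads are 20 mm wide; open, the fingers measure 115 mm over their backs; the gripper's body (75 mm by 178 mm) begins 61 mm behind the grasp point.
Start: joints at [0.998, 0.477, 0.022, 1.555, -0.011, 1.109, -0.083], TCP at [0.303, -0.603, 0.223] pointing down, gripper open.
Joint ranges: [-2.96, 2.96], [-0.34, 2.1], [-1.41, 1.46], [0.24, 2.44], [-1.37, 4.51], [0.17, 1.92], [-2.96, 2.96]. Speed limits (rad/s): [2.39, 2.39, 3.14, 3.14, 3.14, 3.14, 3.14].

INTERFACE

Orientations are given as a rotation vector (axis times angle).
In Python, from bench import robot gives the robot as it stands. The module is installed in compiled form; this text tells all that it offers.
- The arm moves only by the shell command python3 -m creep 'ROWS'. ROWS is JSON, a list of rows, each a list of 3 entries, a list of its own where there are three numbers: the shift along the world's x, y, z as a fraction of full scale, then the turn, a rotation vector about the world's x, y, z as a fraction of full scale, then the opening, from -1 (shut) to 1 (fully open). In form: [[[tx, ty, tz], [wx, wy, wz], grip], ...]. A call has 1 to 8 rows; each row shifts and turns the commanded pose from where the row before left it; what a row does not reach is not made up. Full scale, the value 1, is 0.8 m for a shift and 60 degrees for a turn. A row lasts 1/12 s, in which the tool goes at most 41.7 mm and 7.16 degrees, less where a joint would pass 70% of its speed; a pose out of reach is approached as far as the arm can. A call with a number of a shift or a turn outside -1 to 1 is refused whole. A call with a gripper value outside its range is refused whole. The fingers move at their own pace and stop on an object; the grip force is fixed at half the most. Time passes only in rows, so rows that do not move let the fingers close. It gives the time, the measured TCP pose, the force, the opening and the grip force at its end, in the units of the state.
- robot.observe(): the state, without advancing time (a new reading comes with each control period).
- robot.camera(name): name is "scene" or "top"; returns a dict with "color" (384x512x3 uint8, red, green, blue), "z_map" (384x512 float32, m along the optical axis (not along the pixel's ray), 0 where there is no reading), "intrinsics" (3x3 intrinsics, pixels), "D" ([k1, k2, p1, p2, k3] as OpenCV has them; the pictures are not rectified), "R" (3x3) and "t" (3): a world point X has camera coordinates R X + t. Camera axes: x right, y down, z forward; pixel columns grow to the right and rows downward; lengths in m; the calibration is good to about 2 mm. A picture is of the moment at which its call begins.
- robot.sign_off(): hands the job in; it is judged then, once.
Trained networks look in the newest picture that a camera, given by its name, has taken for a name from the list of things; names that differ only in an ending like _2 or _b are one class to them, and where a whole thing is asked for, a point or a joint stands for the part that bears it (a point fixed in the world has none). Each returns a list of dicts, best first, with "conf" (0 to 1); they miss things now and then, are a little off and sometimes report something else, mostly with a low value. They report only what shows in the picture. A call takes as long as a camera call. They do not tell look-alikes from the thing itself.
- robot.recognise(camera, name): "point" ([x, y, z] in m, in world coordinates, good to about 4 mm: the middle of the surface that is visible of it).
- robot.outline_of(camera, name): "region" (384x512 bool, what is visible of it).
The state is a dict: "t": time; "q": joint angles; "qvel": joint speeds; "effort": joint torques, N m; "ee_pos": TCP position; "tcp_rot": TCP orientation; "force": force on the tool from outside, world axes, zero at the start; "moment": the same for the moment, N m; "grip_width": finger opening in m; "grasp_force": force on a finger pad.
Only numpy, scipy, OpenCV 4.12 (cv2) and the standard library are available. Lean on these libraries where they do the work, as an engineer would, in place of code of your own. Each camera call takes 0.05 s, during which the arm holds its last target. There are 200 camera calls.

TASK

Build up the plinth for gluing: lay the plain board from its sloped stand onto the board that lies flat on the cutting mat, then the windowed frame from the other stand onto that, all the same way round, so that the three make one square pile with flush edges; then stand the steel weight upright on the middle of the pile. Set each piece down rather than letting it drop, and leave the knives, the offcut and the other things on the bench where they are.

Things in the scene. Friction and masses are not known exactly. Their poses are not given: they have to be found in the camera images.
- base_board: Bare plywood board, 90 x 60 x 12 mm, lying flat on the 2 mm thick blue cutting mat near the middle of the table; the bottom of the pile. Origin at its centre (8 mm above the table); x along its 90 mm length, y along its 60 mm width, z through its thickness. Loose, about 45 g
- plain_board: Bare plywood board without a window, 90 x 60 x 12 mm, about 45 g, on one of the two sloped stands (either one). Origin at its centre; x along its 90 mm length (at first up the slope), y along its 60 mm width (level), z through its thickness (at first tilted 28 degrees from vertical). The deck under it is only 36 mm wide, so both long edges overhang by about 12 mm
- window_frame: Plywood frame, 90 x 60 x 12 mm outside, with a 50 x 28 mm window right through it, loose, about 33 g, lying on the other sloped stand. Origin at the centre of the window and of the thickness; axes as for the plain board; same 12 mm overhang
- weight: Round steel weight, 0.5 kg: a disc of 56 mm diameter and 25 mm height with an upright round knob of 16 to 18 mm diameter on top, from 25 to 55 mm above its underside. Stands on the mat beyond the flat board. Origin at the centre of its underside, z up
- stand_a: Fixed grey sloped stand: foot plate 110 (x) x 80 (y) x 6 mm, deck 96 x 36 mm rising at 28 degrees towards its own +x, lip at its low end standing 8 mm above the deck. Origin at the centre of the foot's underside, on the mat; the underside of the board on it is centred 55 mm above the origin, its high edge tops out about 87 mm above
- stand_b: The second fixed grey sloped stand, same as stand_a
- offcut: Plywood offcut 45 x 60 x 12 mm, not part of the job, lying on the mat on the far side. Origin at the centre of its underside, x along the 45 mm side
- knife_metal: Silver hobby knife, 150 mm long, 9 mm thick, lying on the mat on the robot's side. Origin under its middle, x towards the blade
- knife_capped: Grey capped hobby knife, 150 mm long, 9 mm thick, lying on the mat on the robot's side. Origin under its middle, x towards the cap
- glue: White glue bottle, 48 mm diameter, 120 mm high, standing at the far side of the mat. Origin at the centre of its underside
- jar: Small glass jar, 44 mm diameter, 50 mm high, standing at the far side of the mat. Origin at the centre of its underside
- ruler: Steel ruler 310 x 30 x 3 mm lying across the far edge of the mat, length along its y. Origin at the centre of its underside
Mind the look-alikes: they are no part of the job. What is shaped like the plain_board but green or red is not meant. Leave any purple look-alike of the window_frame alone.

How it is judged:
By the outcome, as a careful person would: the job done as asked, in the order asked, and still so for the second after the job is handed in, with the robot touching nothing.
It also fails if it takes over 72 s, if anything falls off the work surface, if the arm or the gripper's body presses on something with over 40 N, if the wrist force passes 120 N, or if a joint passes its speed limit or range.

## Working session

There is one attempt and no reset: what is moved stays moved. The work goes in short steps, Python scripts to look and compute and a shell command to move; the robot and the scene stay as the last step left them, time stands still between calls to the robot, and variables do not carry over. Pictures are saved under pics/ and viewed, at most 10 in all, crops included, and the job is handed in when it is done.

```bash
mkdir -p pics; cat > h.py <<'E'
import numpy as np, cv2
from bench import robot
def cloud(c):
    K=np.array(c["intrinsics"]);z=c["z_map"];h,w=z.shape
    u,v=np.meshgrid(np.arange(w),np.arange(h))
    p=cv2.undistortPoints(np.stack([u,v],-1).reshape(-1,1,2).astype(np.float64),K,np.array(c["D"],float)).reshape(h,w,2)
    P=np.dstack([p[...,0]*z,p[...,1]*z,z])
    X=(P-np.array(c["t"]))@np.array(c["R"])
    X[z==0]=np.nan
    return X
def save(c,n,crop=None,s=1):
    im=c["color"][...,::-1]
    if crop: a,b,e,f=crop; im=im[b:f,a:e]
    cv2.imwrite(n,cv2.resize(im,None,fx=s,fy=s,interpolation=cv2.INTER_CUBIC))
E
python3 - <<'E'
from h import *
np.set_printoptions(precision=4,suppress=True)
s=robot.observe();print({k:s[k] for k in("t","ee_pos","tcp_rot","grip_width","force")})
for n in("scene","top"):
    c=robot.camera(n);save(c,f"pics/{n}0.png",s=1.5); print(n,-np.array(c["R"]).T@c["t"],np.array(c["R"])[2]); X=cloud(c); np.savez(f"{n}0.npz",X=X,c=c["color"])
    for o in("base_board","plain_board","window_frame","weight","stand_a","offcut","knife_metal","glue","jar"):
        for d in robot.recognise(n,o):
            p=np.array(d["point"]); q=np.array(c["R"])@p+c["t"];q=np.array(c["intrinsics"])@(q/q[2]); print(o,round(d["conf"],2),p,q[:2].round())
E
```

```text
{'t': 0.0, 'ee_pos': array([ 0.3023, -0.6029,  0.2217]), 'tcp_rot': array([-3.0555, -0.7232,  0.0008]), 'grip_width': 0.08786751471133974, 'force': array([-0.0405, -0.3936,  0.7908])}
scene [0.9023 0.6265 0.6502] [-0.3787 -0.6677 -0.6408]
base_board 0.76 [0.526  0.0571 0.0161] [274. 208.]
base_board 0.37 [ 0.516  -0.2593  0.0066] [224. 148.]
plain_board 0.96 [0.5379 0.2969 0.0777] [333. 262.]
plain_board 0.89 [0.4359 0.1668 0.0146] [329. 225.]
plain_board 0.77 [0.6909 0.3648 0.0181] [283. 342.]
window_frame 0.85 [ 0.5716 -0.1263  0.015 ] [226. 174.]
window_frame 0.55 [ 0.5009 -0.2581  0.0693] [228. 129.]
weight 0.65 [0.5426 0.2939 0.0767] [330. 262.]
weight 0.63 [ 0.6876 -0.0607  0.0258] [195. 197.]
weight 0.5 [0.721  0.2646 0.053 ] [242. 294.]
stand_a 0.97 [ 0.5181 -0.2624  0.0081] [223. 147.]
stand_a 0.83 [0.5651 0.3075 0.0041] [320. 293.]
offcut 0.72 [0.7048 0.1339 0.0155] [221. 256.]
offcut 0.15 [0.783  0.0661 0.0096] [177. 249.]
knife_metal 0.72 [0.4016 0.0574 0.0079] [314. 196.]
knife_metal 0.72 [0.5273 0.0611 0.0168] [274. 209.]
knife_metal 0.63 [ 0.7058 -0.2411  0.0604] [164.
[... 402 characters left out ...]
.]
plain_board 0.62 [0.4361 0.1663 0.0119] [206. 254.]
window_frame 0.79 [ 0.5684 -0.129   0.0121] [329. 195.]
window_frame 0.66 [ 0.5012 -0.2676  0.0686] [396. 221.]
window_frame 0.19 [0.5359 0.2908 0.0661] [148. 213.]
weight 0.81 [ 0.6774 -0.0695  0.0298] [303. 149.]
weight 0.71 [0.7097 0.127  0.013 ] [221. 140.]
stand_a 0.8 [ 0.5054 -0.2499  0.0068] [381. 220.]
stand_a 0.75 [ 0.381  -0.1389  0.012 ] [337. 275.]
stand_a 0.56 [0.539  0.2721 0.0094] [162. 212.]
offcut 0.88 [0.7058 0.1264 0.0138] [221. 141.]
knife_metal 0.68 [0.3995 0.0543 0.0134] [254. 269.]
glue 0.68 [ 0.6944 -0.244   0.0849] [383. 135.]
jar 0.85 [0.7134 0.2471 0.0484] [168. 137.]
jar 0.42 [0.7066 0.1252 0.0127] [221. 141.]
```

View pics/scene0.png

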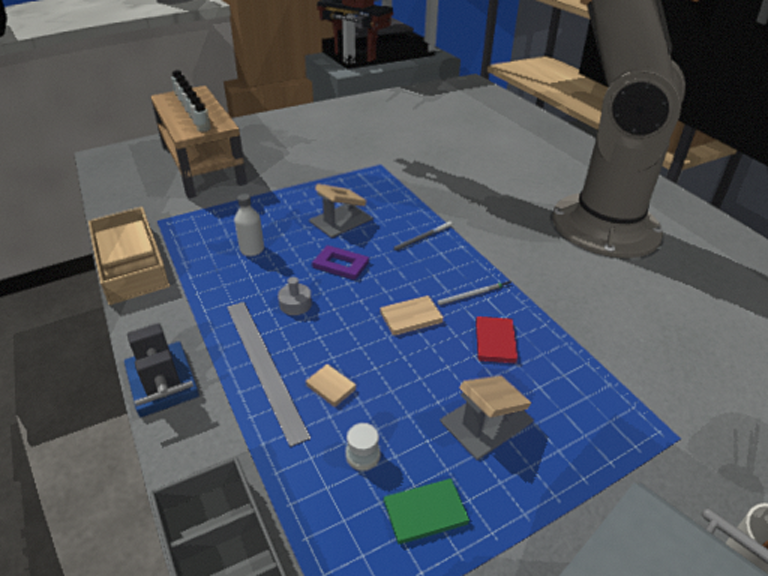

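View pics/top0.png

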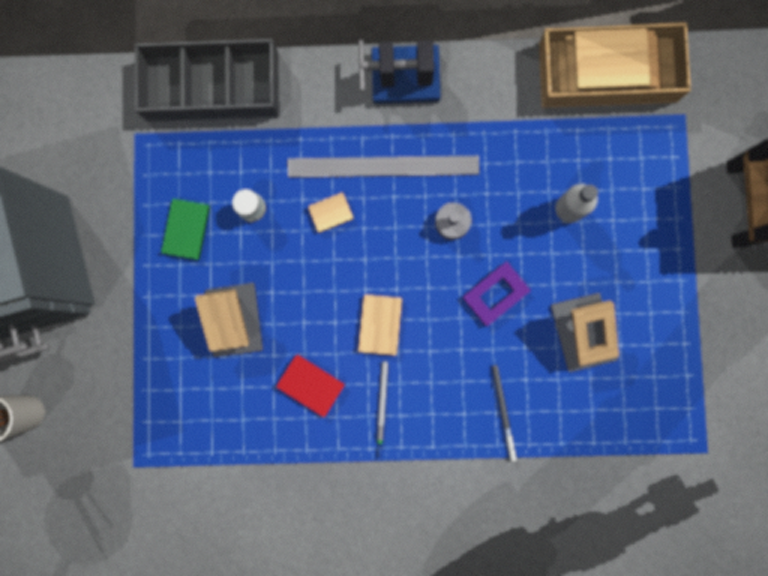

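The left sloped stand holds the bare wood board without a window, at top px (148,213) (full-res) and scene px (330,263). The right stand holds the wooden frame, at top (397,221).
- Candidates for the plain board: left stand (148,213) is chosen. I rejected red (206,257), green (124,153), the offcut (221,141), the piece in the box (410,38) and the base (253,216).
- Candidates for the frame: the stand one (397,221) is chosen. I rejected the purple one (329,195).

```bash
cat >> h.py <<'E'
from scipy.optimize import minimize
from scipy.spatial.transform import Rotation as Ro
def wood(c):
    a=cv2.GaussianBlur(c["color"],(0,0),.5).astype(float); return (a[...,0]-a[...,2]>25)&(a[...,1]-a[...,2]>8)
def proj(c,P):
    return cv2.projectPoints(np.asarray(P,float),cv2.Rodrigues(np.array(c["R"],float))[0],np.array(c["t"],float),np.array(c["intrinsics"],float),np.array(c["D"],float))[0][:,0]
B=np.array([[x,y,z] for x in(-.045,.045) for y in(-.03,.03) for z in(-.006,.006)])
def fit(c,x0,tilt,zc,near):
    """fit box x,y,yaw: silhouette vs filled wood mask. tilt raises local +x"""
    u,v=proj(c,[near])[0].astype(int); n,l,_,_=cv2.connectedComponentsWithStats(wood(c).astype(np.uint8))
    w=l[v-18:v+18,u-18:u+18]; k=np.bincount(w[w>0]).argmax(); m=(l==k).astype(np.uint8)
    cs,_=cv2.findContours(m,cv2.RETR_EXTERNAL,cv2.CHAIN_APPROX_NONE); m=cv2.drawContours(m*0,cs,-1,1,-1)
    x1,y1=np.argwhere(m).min(0)-8; S=8
    h,wd=np.array(np.argwhere(m).max(0))+9-[x1,y1]
    M=cv2.resize(m[x1:x1+h,y1:y1+wd],None,fx=S,fy=S,interpolation=cv2.INTER_NEAREST); M=cv2.GaussianBlur(M.astype(np.float32),(0,0),S/2)
    def cost(p):
        R=Ro.from_euler("ZY",[p[2],-tilt]).as_matrix()
        q=proj(c,B@R.T+[p[0],p[1],zc]); q=(q-[y1,x1]+.5)*S-.5
        A=np.zeros(M.shape,np.uint8); cv2.fillConvexPoly(A,cv2.convexHull((q*16).round().astype(np.int32)),1,shift=4)
        A=cv2.GaussianBlur(A.astype(np.float32),(0,0),S/2); return ((A-M)**2).sum()/S/S
    r=minimize(cost,x0,method="Nelder-Mead",options=dict(initial_simplex=np.array(x0)+np.array([[0,0,0],[.006,0,0],[0,.006,0],[0,0,.1]]),xatol=1e-5,fatol=1e-3,maxiter=200))
    return r.x,r.fun,m.sum(),m
def plane(c,m,X):
    P=X[cv2.erode(m.astype(np.uint8),np.ones((3,3)))>0]; P=P[np.isfinite(P).all(1)]
    ce=np.median(P,0)
    for i in range(4):
        ce=P.mean(0); n=np.linalg.svd(P-ce)[2][2]; n*=np.sign(n[2]); d=(P-ce)@n; P=P[abs(d)<max(.003,1.5*d.std())]
    return ce,n
E
python3 - <<'E'
from h import *
np.set_printoptions(precision=4,suppress=True)
for n in("top","scene"):
    c=robot.camera(n);X=cloud(c)
    mat=X[(c["color"][...,2]>c["color"][...,0]+60.)&(abs(X[...,2])<.02)];print(n,"mat z",np.median(mat[:,2]))
    for o,near,t,zc in(("base",(.526,.056,.014),0,.008),("plain",(.537,.294,.07),1,0),("frame",(.501,-.263,.07),1,0)):
        if t==0: x0=[near[0],near[1],0.];tilt=0
        else:
            tilt=np.radians(28); zc=.057+.006*np.cos(tilt)
            _,_,_,m=fit(c,[near[0],near[1],0],0,.06,near); ce,nn=plane(c,m,X); yaw=np.arctan2(-nn[1],-nn[0]); x0=[ce[0],ce[1],yaw]
            print("plane",ce,nn,"tilt",np.degrees(np.arccos(nn[2])),"yaw",np.degrees(yaw))
        p,f,a,_=fit(c,x0,tilt,zc,near); print(o,p[:2],np.degrees(p[2]),"cost",f,"area",a)
    k=X[(np.hypot(X[...,0]-.683,X[...,1]+.065)<.045)&(X[...,2]>.035)]; k2=X[(np.hypot(X[...,0]-.683,X[...,1]+.065)<.045)&(X[...,2]>.01)]
    print("knob",k.mean(0),len(k),k[:,2].max(),"disc",(np.nanmin(k2,0)+np.nanmax(k2,0))/2,np.ptp(k2,axis=0))
    if n=="scene": save(c,"pics/crop1.png",(170,100,370,300),3)
E
```

```text
top mat z 0.0024021156921680844
base [0.5231 0.054 ] -7.16242426765266 cost 10.89851188659668 area 934
plane [0.5333 0.2886 0.0692] [-0.4702 -0.0506  0.8811] tilt 28.22462817685357 yaw 6.144385813424601
plain [0.5343 0.2901] 6.55709737349016 cost 9.031797409057617 area 1060
plane [ 0.4996 -0.2667  0.0695] [-0.4629 -0.1048  0.8802] tilt 28.332627453162786 yaw 12.761561355483432
frame [ 0.4997 -0.2687] 12.386195546025101 cost 17.784589767456055 area 1048
knob [ 0.6824 -0.0658  0.0559] 56 0.06074213104804949 disc [ 0.6824 -0.0661  0.0357] [0.0542 0.055  0.0501]
scene mat z 0.0019126488119442077
base [0.5231 0.0534] -7.297745906285572 cost 28.017959594726562 area 655
plane [0.5399 0.2953 0.0718] [-0.4586 -0.0666  0.8862] tilt 27.606508352352847 yaw 8.259572103578739
plain [0.5356 0.2909] 9.150044816147206 cost 20.275724411010742 area 773
plane [ 0.5074 -0.2554  0.0723] [-0.4518 -0.1497  0.8795] tilt 28.422671293564136 yaw 18.325479568827042
frame [ 0.5019 -0.2699] 19.360943018784553 cost 7.818060874938965 area 227
knob [ 0.6857 -0.0618  0.0501] 64 0.05973468640751638 disc [ 0.6855 -0.064   0.0349] [0.0534 0.0542 0.0497]
```

View pics/crop1.png

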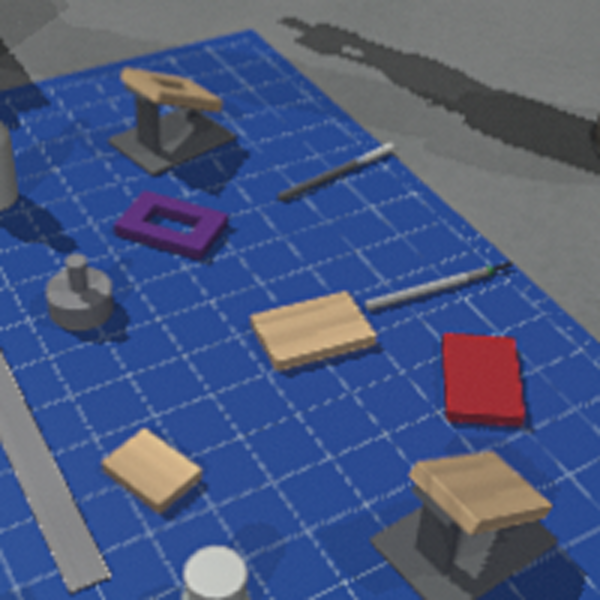

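The crop shows the bare, unwindowed plain board on the near stand (crop ~480,490) and the wooden frame on the far stand (~170,88). The base is at (315,330), and the red and purple ones are separate, so the choice holds. Both slopes rise away from the robot (+x), tilt ~28°, and the heights agree with those given.

```bash
cat > go.py <<'E'
import sys
from h import *
# usage: go.py x y z yaw tilt back  -> shift and turn totals; (x,y,z)=reference, tool backed off along its axis
def delta(x,y,z,yaw,tilt,back):
    s=robot.observe(); R=(Ro.from_euler("ZY",[yaw,-tilt],degrees=True)*Ro.from_euler("x",180,degrees=True))
    p=np.array([x,y,z])-R.as_matrix()[:,2]*back
    Rc=Ro.from_rotvec(s["tcp_rot"]); d=p-s["ee_pos"]; w=(R*Rc.inv()).as_rotvec(degrees=True)
    print("t",round(s["t"],2),"pos",s["ee_pos"].round(4),"target",p.round(4),"shift",(d/.8).round(4),"turn",(w/60).round(4),"minrows",round(max(np.linalg.norm(d)/.0417,np.linalg.norm(w)/7.16),1),"F",s["force"].round(1),"w",round(s["grip_width"],4),"q",np.round(s["q"],2))
if __name__=="__main__": delta(*map(float,sys.argv[1:7]))
E
python3 go.py .5347 .2903 .0623 6.5 28 .085; python3 go.py .5347 .2903 .0623 6.5 28 -.005
```

```text
t 1.1 pos [ 0.3026 -0.6034  0.2226] target [0.4951 0.2858 0.1374] shift [ 0.2406  1.1114 -0.1066] turn [ 0.1337 -0.4496 -0.3288] minrows 21.9 F [ 0.3 -0.4 -0.2] w 0.0877 q [ 1.    0.48  0.02  1.56 -0.01  1.11 -0.08]
t 1.1 pos [ 0.3026 -0.6034  0.2226] target [0.537  0.2906 0.0579] shift [ 0.293   1.1174 -0.2059] turn [ 0.1337 -0.4496 -0.3288] minrows 22.5 F [ 0.3 -0.4 -0.2] w 0.0877 q [ 1.    0.48  0.02  1.56 -0.01  1.11 -0.08]
```

```bash
python3 -m creep '[[[0.03,0.035,0],[0,0,0],1],[[0.03,0.035,0],[0,0,0],1],[[0.03,0.035,0],[0,0,0],1],[[0.03,0.035,0],[0,0,0],1],[[0.03,0.035,0],[0,0,0],1],[[0.03,0.035,0],[0,0,0],1],[[0.03,0.035,0],[0,0,0],1],[[0.03,0.035,0],[0,0,0],1]]'
python3 -m creep '[[[0,0.035,0],[0,0,-0.02],1],[[0,0.035,0],[0,0,-0.02],1],[[0,0.035,0],[0,0,-0.02],1],[[0,0.035,0],[0,0,-0.02],1],[[0,0.035,0],[0,0,-0.02],1],[[0,0.035,0],[0,0,-0.02],1],[[0,0.035,0],[0,0,-0.02],1],[[0,0.035,0],[0,0,-0.02],1]]'
python3 -m creep '[[[0,0.035,0],[0,0,-0.02],1],[[0,0.035,0],[0,0,-0.02],1],[[0,0.035,0],[0,0,-0.02],1],[[0,0.035,0],[0,0,-0.02],1],[[0,0.035,0],[0,0,-0.02],1],[[0,0.035,0],[0,0,-0.02],1],[[0,0.035,0],[0,0,-0.02],1],[[0,0.035,0],[0,0,-0.02],1]]'
python3 go.py .5347 .2903 .0623 6.5 28 .085
```

```text
t: 1.77
ee_pos: [0.4956, -0.3779, 0.2229]
tcp_rot: [3.057, 0.723, 0.001]
force: [-0.5, -0.9, -0.2]
grip_width: 0.0878
grasp_force: 0.0
t: 2.43
ee_pos: [0.4945, -0.1541, 0.2229]
tcp_rot: [3.107, 0.463, 0.001]
force: [0.7, 0.2, 0.0]
grip_width: 0.0875
grasp_force: 0.0
t: 3.1
ee_pos: [0.4945, 0.0699, 0.2229]
tcp_rot: [3.135, 0.202, 0.001]
force: [0.3, -0.6, -0.4]
grip_width: 0.0881
grasp_force: 0.0
t 3.1 pos [0.4945 0.0699 0.2229] target [0.4951 0.2858 0.1374] shift [ 0.0007  0.2699 -0.107 ] turn [ 0.0563 -0.4627 -0.014 ] minrows 5.6 F [ 0.3 -0.6 -0.4] w 0.0881 q [-0.02  0.2  -0.28  1.95  0.07  0.99 -1.77]
```

```bash
python3 -m creep '[[[0,0.034,-0.013],[0.007,-0.058,-0.002],1],[[0,0.034,-0.013],[0.007,-0.058,-0.002],1],[[0,0.034,-0.013],[0.007,-0.058,-0.002],1],[[0,0.034,-0.013],[0.007,-0.058,-0.002],1],[[0,0.034,-0.013],[0.007,-0.058,-0.002],1],[[0,0.034,-0.013],[0.007,-0.058,-0.002],1],[[0,0.034,-0.013],[0.007,-0.058,-0.002],1],[[0,0.034,-0.013],[0.007,-0.058,-0.002],1]]'
python3 -m creep '[[[0,0,0],[0,0,0],1]]'
python3 go.py .5347 .2903 .0623 6.5 28 .085
python3 go.py .5347 .2903 .0623 6.5 28 -.005
```

```text
t: 3.77
ee_pos: [0.4953, 0.2647, 0.1466]
tcp_rot: [-3.041, -0.171, -0.685]
force: [1.3, -0.1, -0.7]
grip_width: 0.0879
grasp_force: 0.0
t: 3.85
ee_pos: [0.4923, 0.2696, 0.1457]
tcp_rot: [-3.039, -0.188, -0.682]
force: [-1.1, 1.4, -0.4]
grip_width: 0.0881
grasp_force: 0.0
t 3.85 pos [0.4923 0.2696 0.1457] target [0.4951 0.2858 0.1374] shift [ 0.0035  0.0202 -0.0104] turn [ 0.0108 -0.0445 -0.0085] minrows 0.4 F [-1.1  1.4 -0.4] w 0.0881 q [-0.65  0.24 -0.14  2.21  0.75  0.45 -2.87]
t 3.85 pos [0.4923 0.2696 0.1457] target [0.537  0.2906 0.0579] shift [ 0.056   0.0262 -0.1097] turn [ 0.0108 -0.0445 -0.0085] minrows 2.4 F [-1.1  1.4 -0.4] w 0.0881 q [-0.65  0.24 -0.14  2.21  0.75  0.45 -2.87]
```

```bash
python3 -m creep '[[[0,0.0025,-0.001],[-0.054,-0.006,0.103],1],[[0,0.0025,-0.001],[-0.054,-0.006,0.103],1],[[0,0.0025,-0.001],[-0.054,-0.006,0.103],1],[[0,0.0025,-0.001],[-0.054,-0.006,0.103],1],[[0,0.0025,-0.001],[-0.054,-0.006,0.103],1],[[0,0.0025,-0.001],[-0.054,-0.006,0.103],1],[[0,0.0025,-0.001],[-0.054,-0.006,0.103],1],[[0,0.0025,-0.001],[-0.054,-0.006,0.103],1]]'
python3 -m creep '[[[0,0,0],[-0.054,-0.006,0.103],1],[[0,0,0],[-0.054,-0.006,0.103],1],[[0,0,0],[-0.054,-0.006,0.103],1],[[0,0,0],[-0.054,-0.006,0.103],1],[[0,0,0],[-0.054,-0.006,0.103],1],[[0,0,0],[-0.054,-0.006,0.103],1],[[0,0,0],[-0.054,-0.006,0.103],1],[[0,0,0],[-0.054,-0.006,0.103],1]]'
python3 -m creep '[[[0,0,0],[-0.054,-0.006,0.103],1],[[0,0,0],[-0.054,-0.006,0.103],1],[[0,0,0],[-0.054,-0.006,0.103],1],[[0,0,0],[-0.054,-0.006,0.103],1],[[0,0,0],[-0.054,-0.006,0.103],1],[[0,0,0],[-0.054,-0.006,0.103],1],[[0,0,0],[-0.054,-0.006,0.103],1],[[0,0,0],[0,0,0],1]]'
python3 go.py .5347 .2903 .0623 186.5 -28 .085
```

```text
t: 4.52
ee_pos: [0.4969, 0.2776, 0.1412]
tcp_rot: [2.443, 1.468, 0.588]
force: [-0.1, 0.1, 0.3]
grip_width: 0.088
grasp_force: 0.0
t: 5.18
ee_pos: [0.497, 0.2775, 0.1412]
tcp_rot: [1.386, 2.303, 0.378]
force: [-1.0, 0.6, 0.3]
grip_width: 0.0877
grasp_force: 0.0
t: 5.85
ee_pos: [0.497, 0.2771, 0.1411]
tcp_rot: [0.293, 2.603, 0.143]
force: [0.7, 0.0, 0.5]
grip_width: 0.0877
grasp_force: 0.0
t 5.85 pos [0.497  0.2771 0.1411] target [0.4951 0.2858 0.1374] shift [-0.0024  0.0108 -0.0047] turn [-0.1495  0.0233  0.2846] minrows 2.7 F [0.7 0.  0.5] w 0.0877 q [-0.44  0.28 -0.43  2.23  1.14  0.52 -0.47]
```

```bash
python3 -m creep '[[[-0.0006,0.0027,-0.0012],[-0.037,0.006,0.071],1],[[-0.0006,0.0027,-0.0012],[-0.037,0.006,0.071],1],[[-0.0006,0.0027,-0.0012],[-0.037,0.006,0.071],1],[[-0.0006,0.0027,-0.0012],[-0.037,0.006,0.071],1],[[0,0,0],[0,0,0],1],[[0,0,0],[0,0,0],1]]'
python3 go.py .5347 .2903 .0623 186.5 -28 -.005
```

```text
t: 6.35
ee_pos: [0.4948, 0.2867, 0.1371]
tcp_rot: [-0.138, 2.651, 0.043]
force: [-0.5, 0.0, 0.6]
grip_width: 0.088
grasp_force: 0.0
t 6.35 pos [0.4948 0.2867 0.1371] target [0.537  0.2906 0.0579] shift [ 0.0528  0.0048 -0.099 ] turn [-0.006  -0.0018  0.0078] minrows 2.2 F [-0.5  0.   0.6] w 0.088 q [-0.39  0.3  -0.49  2.2   1.06  0.52 -0.06]
```

```bash
python3 -m creep '[[[0.0088,0.0008,-0.0165],[-0.001,0,0.0013],1],[[0.0088,0.0008,-0.0165],[-0.001,0,0.0013],1],[[0.0088,0.0008,-0.0165],[-0.001,0,0.0013],1],[[0.0088,0.0008,-0.0165],[-0.001,0,0.0013],1],[[0.0088,0.0008,-0.0165],[-0.001,0,0.0013],1],[[0.0088,0.0008,-0.0165],[-0.001,0,0.0013],1],[[0,0,0],[0,0,0],1],[[0,0,0],[0,0,0],1]]'
python3 go.py .5347 .2903 .0623 186.5 -28 -.005
python3 -m creep '[[[0,0,0],[0,0,0],-1],[[0,0,0],[0,0,0],-1],[[0,0,0],[0,0,0],-1],[[0,0,0],[0,0,0],-1],[[0,0,0],[0,0,0],-1],[[0,0,0],[0,0,0],-1]]'
```

```text
t: 7.02
ee_pos: [0.5362, 0.2906, 0.0572]
tcp_rot: [-0.155, 2.652, 0.036]
force: [0.1, -0.4, 0.2]
grip_width: 0.0878
grasp_force: 0.0
t 7.02 pos [0.5362 0.2906 0.0572] target [0.537  0.2906 0.0579] shift [ 0.001  -0.0001  0.0009] turn [ 0.0021 -0.0029 -0.003 ] minrows 0.0 F [ 0.1 -0.4  0.2] w 0.0878 q [-0.44  0.49 -0.37  2.17  1.38  0.46 -0.32]
t: 7.52
ee_pos: [0.5365, 0.2913, 0.0582]
tcp_rot: [-0.159, 2.65, 0.037]
force: [-3.4, -1.7, 6.1]
grip_width: 0.0592
grasp_force: 30.0
```

```bash
python3 -m creep '[[[-0.012,-0.001,0.022],[0,0,0],-1],[[-0.012,-0.001,0.022],[0,0,0],-1],[[-0.012,-0.001,0.022],[0,0,0],-1],[[-0.012,-0.001,0.022],[0,0,0],-1],[[0,0,0.02],[0,0,0],-1],[[0,0,0],[0,0,0],-1]]'
python3 go.py .5231 .0537 .070 172.8 0 0
```

```text
t: 8.02
ee_pos: [0.4987, 0.2893, 0.1471]
tcp_rot: [-0.159, 2.647, 0.04]
force: [0.8, 0.2, -0.0]
grip_width: 0.0597
grasp_force: 30.0
t 8.02 pos [0.4987 0.2893 0.1471] target [0.5231 0.0537 0.07  ] shift [ 0.0305 -0.2944 -0.0964] turn [ 0.0013  0.4696 -0.2299] minrows 6.0 F [ 0.8  0.2 -0. ] w 0.0597 q [-0.38  0.29 -0.49  2.19  1.02  0.53  0.  ]
```

```bash
python3 -m creep '[[[0.0025,-0.0245,0],[0,0.039,-0.019],-1],[[0.0025,-0.0245,0],[0,0.039,-0.019],-1],[[0.0025,-0.0245,0],[0,0.039,-0.019],-1],[[0.0025,-0.0245,0],[0,0.039,-0.019],-1],[[0.0025,-0.0245,0],[0,0.039,-0.019],-1],[[0.0025,-0.0245,0],[0,0.039,-0.019],-1],[[0.0025,-0.0245,0],[0,0.039,-0.019],-1],[[0.0025,-0.0245,0],[0,0.039,-0.019],-1]]'
python3 -m creep '[[[0.0025,-0.0245,-0.015],[0,0.039,-0.019],-1],[[0.0025,-0.0245,-0.015],[0,0.039,-0.019],-1],[[0.0025,-0.0245,-0.015],[0,0.039,-0.019],-1],[[0.0025,-0.0245,-0.015],[0,0.039,-0.019],-1],[[0,0,-0.01],[0,0,0],-1],[[0,0,0],[0,0,0],-1],[[0,0,0],[0,0,0],-1]]'
python3 go.py .5231 .0537 .045 172.8 0 0
python3 - <<'E'
from h import *
np.set_printoptions(precision=4,suppress=True)
c=robot.camera("scene");save(c,"pics/held1.png",(190,120,350,270),4)
s=robot.observe();R=Ro.from_rotvec(s["tcp_rot"]).as_matrix();print(R,s["ee_pos"])
E
```

```text
t: 8.68
ee_pos: [0.5139, 0.1297, 0.1432]
tcp_rot: [0.068, 2.983, 0.01]
force: [0.0, 0.3, -0.6]
grip_width: 0.0597
grasp_force: 30.0
t: 9.27
ee_pos: [0.5213, 0.0533, 0.0871]
tcp_rot: [-0.192, -3.132, 0.005]
force: [-0.2, -0.1, -0.7]
grip_width: 0.0599
grasp_force: 30.0
t 9.27 pos [0.5213 0.0533 0.0871] target [0.5231 0.0537 0.045 ] shift [ 0.0023  0.0005 -0.0526] turn [ 0.0026 -0.0039 -0.0031] minrows 1.0 F [-0.2 -0.1 -0.7] w 0.0599 q [ 0.22  0.47 -0.54  2.    0.34  0.77  0.92]
[[-0.9927  0.1209 -0.0029]
 [ 0.1209  0.9927 -0.0025]
 [ 0.0026 -0.0028 -1.    ]] [0.5216 0.054  0.0878]
```

View pics/held1.png

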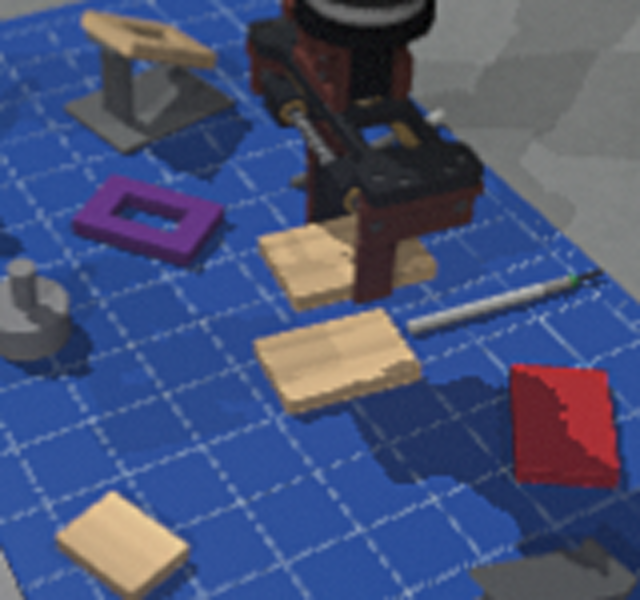

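Held board is level over the base (crop ~345,262 above ~338,362), and nothing else has been disturbed. Lowering.

```bash
python3 -m creep '[[[0.001,0,-0.02],[0,-0.001,0],-1],[[0.001,0,-0.02],[0,-0.001,0],-1],[[0,0,-0.02],[0,-0.001,-0.001],-1],[[0,0,-0.015],[0,-0.001,-0.001],-1],[[0,0,-0.006],[0,0,0],-1],[[0,0,-0.004],[0,0,0],-1],[[0,0,0],[0,0,0],-1],[[0,0,0],[0,0,0],-1]]'
python3 go.py .5231 .0537 .015 172.8 0 0
```

```text
t: 9.98
ee_pos: [0.5241, 0.0532, 0.0206]
tcp_rot: [0.195, 3.133, -0.004]
force: [0.2, -0.6, -0.2]
grip_width: 0.0596
grasp_force: 30.0
t 9.98 pos [0.5241 0.0532 0.0206] target [0.5231 0.0537 0.015 ] shift [-0.0012  0.0007 -0.007 ] turn [ 0.0025  0.0023 -0.001 ] minrows 0.1 F [ 0.2 -0.6 -0.2] w 0.0596 q [ 0.16  0.57 -0.48  2.03  0.44  0.64  0.84]
```

```bash
python3 -m creep '[[[-0.0006,0.0004,-0.002],[0.001,0.001,0],-1],[[-0.0006,0.0003,-0.002],[0.001,0.001,0],-1],[[0,0,-0.0012],[0,0,0],-1],[[0,0,0],[0,0,0],-1]]'
python3 -m creep '[[[0,0,-0.0012],[0,0,0],-1],[[0,0,0],[0,0,0],-1]]'
python3 -m creep '[[[0,0,-0.0012],[0,0,0],-1],[[0,0,0],[0,0,0],-1]]'
```

```text
t: 10.32
ee_pos: [0.5228, 0.0533, 0.0159]
tcp_rot: [-0.196, -3.135, 0.001]
force: [0.4, -0.4, -0.5]
grip_width: 0.0602
grasp_force: 30.0
t: 10.48
ee_pos: [0.5228, 0.0533, 0.0157]
tcp_rot: [-0.197, -3.135, 0.002]
force: [-2.8, -1.0, 10.0]
grip_width: 0.0598
grasp_force: 30.0
t: 10.65
ee_pos: [0.5229, 0.0533, 0.0156]
tcp_rot: [-0.197, -3.135, 0.003]
force: [-5.4, -1.2, 20.1]
grip_width: 0.0594
grasp_force: 30.0
```

```bash
python3 -m creep '[[[0,0,0.0018],[0,0,0],-1],[[0,0,0],[0,0,0],0.9],[[0,0,0],[0,0,0],0.9],[[0,0,0],[0,0,0],0.9],[[0,0,0.01],[0,0,0],1],[[0,0,0.03],[0,0,0],1],[[0,0,0.03],[0,0,0],1],[[0,0,0.03],[0,0,0],1]]'
python3 -m creep '[[[0,0,0.03],[0,0,0],1],[[0,-0.045,0],[0,0,-0.08],1],[[0,-0.045,0],[0,0,-0.08],1],[[0,-0.045,0],[0,0,-0.08],1],[[0,-0.045,0],[0,0,-0.08],1],[[0,-0.045,0],[0,0,-0.08],1],[[0,-0.045,0],[0,0,-0.08],1],[[0,-0.045,0],[0,0,-0.08],1]]'
python3 - <<'E'
from h import *
np.set_printoptions(precision=4,suppress=True)
c=robot.camera("scene");save(c,"pics/pl1.png",(215,150,335,250),6)
c=robot.camera("top");np.save("t1.npy",c["color"])
for z in (.020,): 
    p,f,a,m=fit(c,[.523,.0537,-.125],0,z,(.523,.0537,.026)); print("top",p[:2],np.degrees(p[2]),f,a)
X=cloud(c); print(plane(c,m,X))
E
```

```text
t: 11.32
ee_pos: [0.5222, 0.0535, 0.0964]
tcp_rot: [-0.195, -3.134, 0.001]
force: [-0.1, -0.4, -0.7]
grip_width: 0.088
grasp_force: 0.0
t: 11.98
ee_pos: [0.5224, -0.2003, 0.1199]
tcp_rot: [-1.1, -2.942, 0.0]
force: [0.6, -0.4, -0.2]
grip_width: 0.0877
grasp_force: 0.0
top [0.5227 0.0544] -7.063073807713414 10.472402572631836 959
(array([0.5223, 0.0545, 0.0264]), array([-0.0044, -0.0006,  1.    ]))
```

View pics/pl1.png

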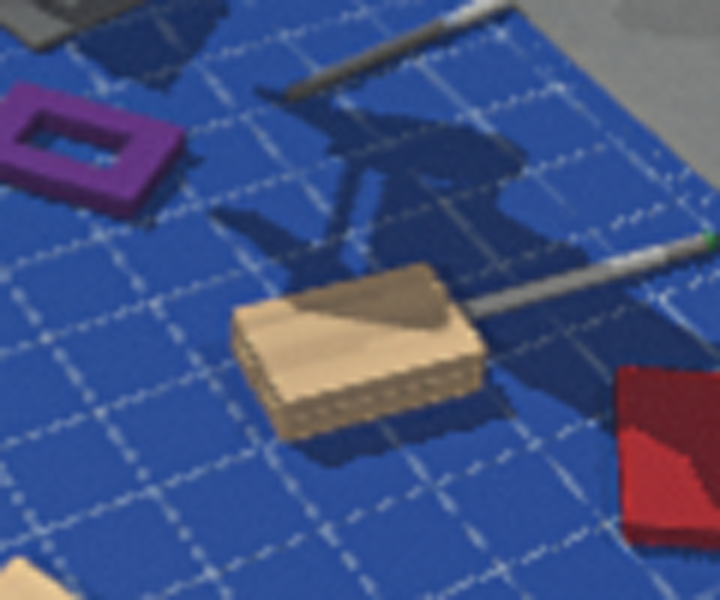

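Placed board sits flush on the base in the crop (pile ~360,350, corners coincide). The top fit puts it at (0.5227, 0.0544, −7.1°), within ~0.7 mm of the base. Now the frame.

```bash
python3 -m creep '[[[0,0,0.005],[0,0,-0.116],1],[[0,0,0.005],[0,0,-0.116],1],[[0,0,0.005],[0,0,-0.116],1],[[0,0,0.005],[0,0,-0.116],1],[[0,0,0],[0,0,-0.116],1],[[0,0,0],[0,0,-0.116],1],[[0,0,0],[0,0,-0.116],1],[[0,0,0],[0,0,-0.116],1]]'
python3 -m creep '[[[0,0,0],[0,0,-0.116],1],[[0,0,0],[0,0,-0.116],1],[[0,0,0],[0,0,-0.116],1],[[0,0,0],[0,0,-0.116],1],[[0,0,0],[0,0,-0.116],1],[[0,0,0],[0,0,-0.116],1],[[0,0,0],[0,0,-0.116],1],[[0,0,0],[0,0,-0.116],1]]'
python3 go.py .500 -.2688 .0623 12.5 28 .085
```

```text
t: 12.75
ee_pos: [0.5227, -0.1975, 0.1357]
tcp_rot: [-2.346, -2.087, -0.001]
force: [-0.4, 0.0, -0.8]
grip_width: 0.0875
grasp_force: 0.0
t: 13.42
ee_pos: [0.5227, -0.1974, 0.1356]
tcp_rot: [-3.049, -0.75, -0.001]
force: [-0.2, 0.3, -0.3]
grip_width: 0.0878
grasp_force: 0.0
t 13.42 pos [ 0.5227 -0.1974  0.1356] target [ 0.461  -0.2774  0.1374] shift [-0.0771 -0.1     0.0022] turn [ 0.1589 -0.4391 -0.2477] minrows 4.4 F [-0.2  0.3 -0.3] w 0.0878 q [ 0.21  0.39  0.05  1.92 -0.03  0.83 -0.81]
```

```bash
python3 -m creep '[[[-0.0096,-0.0125,0.004],[0.02,-0.055,-0.031],1],[[-0.0096,-0.0125,0.004],[0.02,-0.055,-0.031],1],[[-0.0096,-0.0125,0],[0.02,-0.055,-0.031],1],[[-0.0096,-0.0125,0],[0.02,-0.055,-0.031],1],[[-0.0096,-0.0125,0],[0.02,-0.055,-0.031],1],[[-0.0096,-0.0125,0],[0.02,-0.055,-0.031],1],[[-0.0096,-0.0125,-0.003],[0.02,-0.055,-0.031],1],[[-0.0096,-0.0125,-0.003],[0.02,-0.055,-0.031],1]]'
python3 -m creep '[[[0,0,0],[0,0,0],1],[[0,0,0],[0,0,0],1]]'
python3 go.py .500 -.2688 .0623 12.5 28 .085
python3 go.py .500 -.2688 .0623 12.5 28 -.005
```

```text
t: 14.08
ee_pos: [0.4614, -0.2785, 0.1378]
tcp_rot: [-2.98, -0.332, -0.75]
force: [-0.4, 0.7, 0.6]
grip_width: 0.0876
grasp_force: 0.0
t: 14.25
ee_pos: [0.4596, -0.2795, 0.1367]
tcp_rot: [-2.981, -0.326, -0.743]
force: [0.6, -0.3, -0.6]
grip_width: 0.0881
grasp_force: 0.0
t 14.25 pos [ 0.4596 -0.2795  0.1367] target [ 0.461  -0.2774  0.1374] shift [0.0019 0.0026 0.0008] turn [ 0.0003 -0.0001  0.0005] minrows 0.1 F [ 0.6 -0.3 -0.6] w 0.0881 q [ 0.84  0.28 -0.21  2.2  -0.77  0.45 -0.04]
t 14.25 pos [ 0.4596 -0.2795  0.1367] target [ 0.5023 -0.2683  0.0579] shift [ 0.0534  0.0141 -0.0985] turn [ 0.0003 -0.0001  0.0005] minrows 2.2 F [ 0.6 -0.3 -0.6] w 0.0881 q [ 0.84  0.28 -0.21  2.2  -0.77  0.45 -0.04]
```

```bash
python3 -m creep '[[[0.009,0.0024,-0.0164],[0,0,0],1],[[0.009,0.0024,-0.0164],[0,0,0],1],[[0.009,0.0024,-0.0164],[0,0,0],1],[[0.009,0.0024,-0.0164],[0,0,0],1],[[0.009,0.0024,-0.0164],[0,0,0],1],[[0.009,0.0024,-0.0164],[0,0,0],1],[[0,0,0],[0,0,0],1],[[0,0,0],[0,0,0],1]]'
python3 go.py .500 -.2688 .0623 12.5 28 -.005
python3 -m creep '[[[0,0,0],[0,0,0],-1],[[0,0,0],[0,0,0],-1],[[0,0,0],[0,0,0],-1],[[0,0,0],[0,0,0],-1],[[0,0,0],[0,0,0],-1],[[0,0,0],[0,0,0],-1]]'
python3 go.py .500 -.2688 .0623 12.5 28 -.005
```

```text
t: 14.92
ee_pos: [0.5058, -0.2649, 0.0583]
tcp_rot: [-2.977, -0.338, -0.744]
force: [0.2, -0.9, 0.1]
grip_width: 0.0878
grasp_force: 0.0
t 14.92 pos [ 0.5058 -0.2649  0.0583] target [ 0.5023 -0.2683  0.0579] shift [-0.0044 -0.0043 -0.0005] turn [ 0.0004  0.0011 -0.0072] minrows 0.1 F [ 0.2 -0.9  0.1] w 0.0878 q [ 0.85  0.48 -0.34  2.18 -0.9   0.25  0.09]
t: 15.42
ee_pos: [0.5045, -0.2675, 0.0588]
tcp_rot: [-2.981, -0.332, -0.746]
force: [-1.7, -0.8, 5.8]
grip_width: 0.0594
grasp_force: 30.0
t 15.42 pos [ 0.5045 -0.2675  0.0588] target [ 0.5023 -0.2683  0.0579] shift [-0.0028 -0.001  -0.0012] turn [ 0.0022  0.0017 -0.0027] minrows 0.1 F [-1.7 -0.8  5.8] w 0.0594 q [ 0.86  0.48 -0.33  2.18 -0.9   0.25  0.09]
```

```bash
python3 -m creep '[[[-0.012,-0.0025,0.022],[0,0,0],-1],[[-0.012,-0.0025,0.022],[0,0,0],-1],[[-0.012,-0.0025,0.022],[0,0,0],-1],[[-0.012,-0.0025,0.022],[0,0,0],-1],[[0,0,0.02],[0,0,0],-1],[[0,0,0],[0,0,0],-1]]'
python3 go.py .5253 .0537 .085 -7.1 0 0
```

```text
t: 15.92
ee_pos: [0.4667, -0.2765, 0.1476]
tcp_rot: [-2.983, -0.332, -0.75]
force: [0.2, 0.2, 0.3]
grip_width: 0.0599
grasp_force: 30.0
t 15.92 pos [ 0.4667 -0.2765  0.1476] target [0.5253 0.0537 0.085 ] shift [ 0.0732  0.4128 -0.0782] turn [-0.0172  0.4718 -0.3232] minrows 8.2 F [0.2 0.2 0.3] w 0.0599 q [ 0.8   0.26 -0.18  2.19 -0.76  0.46 -0.07]
```

16 rows: per row (0.0046, 0.0258, …), turn (−0.001, 0.0295, −0.0202).

```bash
python3 -m creep '[[[0.0046,0.0258,0],[-0.001,0.0295,-0.0202],-1],[[0.0046,0.0258,0],[-0.001,0.0295,-0.0202],-1],[[0.0046,0.0258,0],[-0.001,0.0295,-0.0202],-1],[[0.0046,0.0258,0],[-0.001,0.0295,-0.0202],-1],[[0.0046,0.0258,0],[-0.001,0.0295,-0.0202],-1],[[0.0046,0.0258,0],[-0.001,0.0295,-0.0202],-1],[[0.0046,0.0258,0],[-0.001,0.0295,-0.0202],-1],[[0.0046,0.0258,0],[-0.001,0.0295,-0.0202],-1]]'
python3 -m creep '[[[0.0046,0.0258,0],[-0.001,0.0295,-0.0202],-1],[[0.0046,0.0258,0],[-0.001,0.0295,-0.0202],-1],[[0.0046,0.0258,0],[-0.001,0.0295,-0.0202],-1],[[0.0046,0.0258,0],[-0.001,0.0295,-0.0202],-1],[[0.0046,0.0258,0],[-0.001,0.0295,-0.0202],-1],[[0.0046,0.0258,0],[-0.001,0.0295,-0.0202],-1],[[0.0046,0.0258,0],[-0.001,0.0295,-0.0202],-1],[[0.0046,0.0258,0],[-0.001,0.0295,-0.0202],-1]]'
python3 -m creep '[[[0,0,-0.02],[0,0,0],-1],[[0,0,-0.02],[0,0,0],-1],[[0,0,-0.02],[0,0,0],-1],[[0,0,-0.018],[0,0,0],-1],[[0,0,0],[0,0,0],-1],[[0,0,0],[0,0,0],-1],[[0,0,0],[0,0,0],-1]]'
python3 go.py .5253 .0537 .040 -7.1 0 0
python3 - <<'E'
from h import *
c=robot.camera("scene");save(c,"pics/held2.png",(200,130,340,255),5)
E
```

```text
t: 16.58
ee_pos: [0.4953, -0.1085, 0.1439]
tcp_rot: [-3.089, -0.071, -0.374]
force: [0.7, 0.5, -0.8]
grip_width: 0.0594
grasp_force: 30.0
t: 17.25
ee_pos: [0.5245, 0.0568, 0.1436]
tcp_rot: [-3.13, 0.195, 0.008]
force: [0.4, -1.6, 0.2]
grip_width: 0.0598
grasp_force: 30.0
t: 17.83
ee_pos: [0.5251, 0.0554, 0.0824]
tcp_rot: [-3.13, 0.195, 0.004]
force: [0.1, 0.2, -0.8]
grip_width: 0.0598
grasp_force: 30.0
t 17.83 pos [0.5251 0.0554 0.0824] target [0.5253 0.0537 0.04  ] shift [ 0.0002 -0.0021 -0.053 ] turn [-0.0057 -0.0018  0.0008] minrows 1.0 F [ 0.1  0.2 -0.8] w 0.0598 q [-0.26  0.42  0.06  2.03 -0.05  0.69 -1.87]
```

View pics/held2.png

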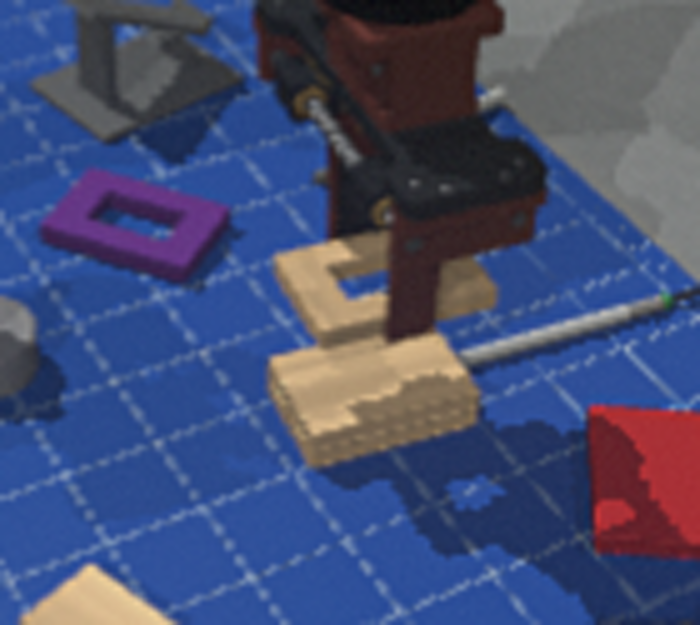

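The frame is held level above the pile (crop ~385,280 over ~375,395), the same way round. Lowering.

```bash
python3 -m creep '[[[0,-0.001,-0.02],[-0.002,-0.001,0],-1],[[0,-0.001,-0.02],[-0.002,-0.001,0],-1],[[0,0,-0.014],[-0.002,0,0],-1],[[0,0,-0.006],[0,0,0],-1],[[0,0,-0.003],[0,0,0],-1],[[0,0,0],[0,0,0],-1],[[0,0,0],[0,0,0],-1]]'
python3 go.py .5253 .0537 .0277 -7.1 0 0
```

```text
t: 18.47
ee_pos: [0.5254, 0.0536, 0.0324]
tcp_rot: [3.135, -0.196, 0.001]
force: [0.8, 0.1, -0.0]
grip_width: 0.0596
grasp_force: 30.0
t 18.47 pos [0.5254 0.0536 0.0324] target [0.5253 0.0537 0.0277] shift [-0.0001  0.0001 -0.0059] turn [0.0004 0.0009 0.0011] minrows 0.1 F [ 0.8  0.1 -0. ] w 0.0596 q [-0.26  0.51  0.05  2.05 -0.04  0.58 -1.87]
```

```bash
python3 -m creep '[[[0,0,-0.002],[0,0,0],-1],[[0,0,-0.002],[0,0,0],-1],[[0,0,-0.001],[0,0,0],-1],[[0,0,0],[0,0,0],-1]]'
python3 -m creep '[[[0,0,-0.0012],[0,0,0],-1],[[0,0,0],[0,0,0],-1]]'
python3 -m creep '[[[0,0,-0.0012],[0,0,0],-1],[[0,0,0],[0,0,0],-1]]'
```

```text
t: 18.8
ee_pos: [0.5249, 0.0535, 0.0279]
tcp_rot: [3.135, -0.196, 0.0]
force: [-0.5, 0.6, 0.6]
grip_width: 0.0599
grasp_force: 30.0
t: 18.97
ee_pos: [0.5249, 0.0535, 0.0268]
tcp_rot: [3.135, -0.196, 0.0]
force: [0.4, -0.4, 0.2]
grip_width: 0.0594
grasp_force: 30.0
t: 19.13
ee_pos: [0.525, 0.0536, 0.0267]
tcp_rot: [3.135, -0.197, 0.0]
force: [-2.8, -0.0, 8.5]
grip_width: 0.0597
grasp_force: 30.0
```

```bash
python3 -m creep '[[[0,0,0.0008],[0,0,0],-1],[[0,0,0],[0,0,0],0.9],[[0,0,0],[0,0,0],0.9],[[0,0,0],[0,0,0],0.9],[[0,0,0.01],[0,0,0],1],[[0,0,0.03],[0,0,0],1],[[0,0,0.03],[0,0,0],1],[[0,0,0.03],[0,0,0],1]]'
python3 -m creep '[[[0.01,-0.05,0.01],[0,0,0],1],[[0.01,-0.05,0.01],[0,0,0],1],[[0.01,-0.05,0],[0,0,0],1],[[0.01,-0.05,0],[0,0,0],1],[[0,-0.05,0],[0,0,0],1],[[0,0,0],[0,0,0],1]]'
python3 - <<'E'
from h import *
np.set_printoptions(precision=4,suppress=True)
s=robot.camera("scene");save(s,"pics/pl2.png",(215,150,335,250),6)
c=robot.camera("top")
p,f,a,m=fit(c,[.523,.0537,-.125],0,.032,(.523,.0737,.038)); print("top",p[:2],np.degrees(p[2]),f,a)
for c in(c,s):
    X=cloud(c);D=np.hypot(X[...,0]-.683,X[...,1]+.065)<.042
    k=X[D&(X[...,2]>.035)];d=X[D&(X[...,2]>.02)&(X[...,2]<.032)]
    print("knob",len(k),k.mean(0),np.median(k,0),(k.min(0)+k.max(0))/2,np.ptp(k,axis=0),"disc",(d.min(0)+d.max(0))/2,np.ptp(d,axis=0))
E
```

```text
t: 19.8
ee_pos: [0.5246, 0.0534, 0.1077]
tcp_rot: [3.135, -0.196, -0.001]
force: [0.2, 0.2, -0.1]
grip_width: 0.0878
grasp_force: 0.0
t: 20.3
ee_pos: [0.5559, -0.157, 0.1235]
tcp_rot: [3.128, -0.214, 0.002]
force: [-0.7, -1.3, 0.4]
grip_width: 0.0878
grasp_force: 0.0
top [0.5225 0.0541] -6.772687643163301 17.987483978271484 962
knob 56 [ 0.6825 -0.0659  0.0554] [ 0.682  -0.0653  0.0564] [ 0.6834 -0.0661  0.0498] [0.0169 0.0166 0.0207] disc [ 0.6829 -0.066   0.0264] [0.0535 0.0548 0.0111]
knob 65 [ 0.6857 -0.0616  0.05  ] [ 0.686  -0.0601  0.0528] [ 0.6848 -0.0643  0.0471] [0.0163 0.0187 0.0241] disc [ 0.6858 -0.0637  0.0256] [0.0535 0.0566 0.0112]
```

View pics/pl2.png

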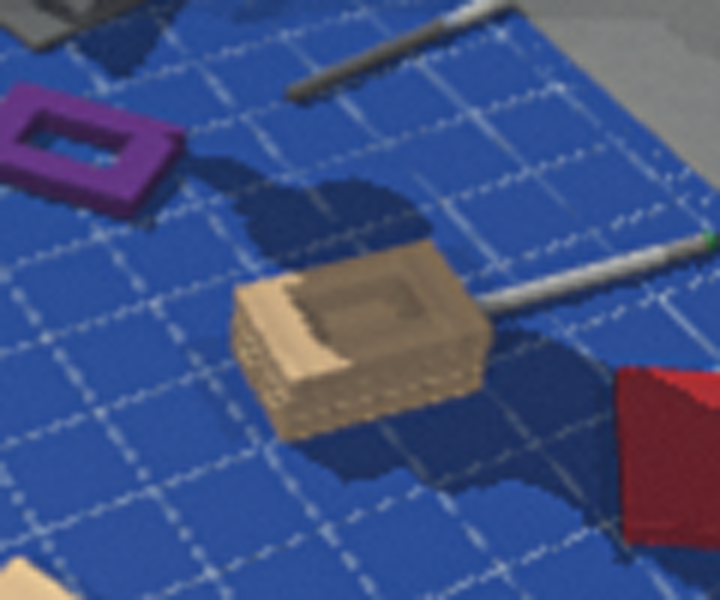

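The frame lies flush on the pile in the crop (~360,340); the top fit puts it at (0.5225, 0.0541, −6.8°). Now the weight.

```bash
python3 go.py .6838 -.0653 .1 -7.1 0 0
```

```text
t 20.4 pos [ 0.5564 -0.1488  0.1229] target [ 0.6838 -0.0653  0.1   ] shift [ 0.1593  0.1044 -0.0286] turn [0.0012 0.     0.0054] minrows 3.7 F [0.  0.  0.4] w 0.0875 q [ 0.06  0.43  0.12  1.89 -0.07  0.82 -1.49]
```

```bash
python3 -m creep '[[[0.0266,0.0174,-0.0048],[0,0,0.001],1],[[0.0266,0.0174,-0.0048],[0,0,0.001],1],[[0.0266,0.0174,-0.0048],[0,0,0.001],1],[[0.0266,0.0174,-0.0048],[0,0,0.001],1],[[0.0266,0.0174,-0.0048],[0,0,0.001],1],[[0.0266,0.0174,-0.0048],[0,0,0],1],[[0,0,0],[0,0,0],1],[[0,0,0],[0,0,0],1]]'
python3 go.py .6838 -.0653 .0315 -7.1 0 0
```

```text
t: 21.07
ee_pos: [0.6848, -0.0589, 0.0989]
tcp_rot: [-3.136, 0.18, 0.001]
force: [-0.6, 0.6, 0.3]
grip_width: 0.0881
grasp_force: 0.0
t 21.07 pos [ 0.6848 -0.0589  0.0989] target [ 0.6838 -0.0653  0.0315] shift [-0.0013 -0.008  -0.0843] turn [-0.0008 -0.0008 -0.0087] minrows 1.6 F [-0.6  0.6  0.3] w 0.0881 q [-0.08  0.62  0.1   1.63 -0.08  0.9  -1.63]
```

```bash
python3 -m creep '[[[-0.0006,-0.004,-0.02],[0,0,-0.004],1],[[-0.0006,-0.004,-0.02],[0,0,-0.004],1],[[0,0,-0.018],[0,0,0],1],[[0,0,-0.014],[0,0,0],1],[[0,0,-0.008],[0,0,0],1],[[0,0,-0.004],[0,0,0],1],[[0,0,0],[0,0,0],1],[[0,0,0],[0,0,0],1]]'
python3 go.py .6838 -.0653 .0315 -7.1 0 0
python3 -m creep '[[[0,0,0],[0,0,0],-1],[[0,0,0],[0,0,0],-1],[[0,0,0],[0,0,0],-1],[[0,0,0],[0,0,0],-1],[[0,0,0],[0,0,0],-1],[[0,0,0],[0,0,0],-1],[[0,0,0],[0,0,0],-1],[[0,0,0],[0,0,0],-1]]'
python3 go.py .6838 -.0653 .0315 -7.1 0 0
```

```text
t: 21.73
ee_pos: [0.684, -0.0692, 0.0328]
tcp_rot: [3.135, -0.201, 0.001]
force: [0.1, -1.0, 1.4]
grip_width: 0.0879
grasp_force: 0.0
t 21.73 pos [ 0.684  -0.0692  0.0328] target [ 0.6838 -0.0653  0.0315] shift [-0.0002  0.0049 -0.0016] turn [0.0006 0.0007 0.0039] minrows 0.1 F [ 0.1 -1.   1.4] w 0.0879 q [-0.06  0.7   0.1   1.66 -0.09  0.78 -1.62]
t: 22.4
ee_pos: [0.6836, -0.0694, 0.0323]
tcp_rot: [3.134, -0.201, 0.0]
force: [-0.1, -1.1, -0.0]
grip_width: 0.0376
grasp_force: 0.0
t 22.4 pos [ 0.6836 -0.0694  0.0323] target [ 0.6838 -0.0653  0.0315] shift [ 0.0002  0.0051 -0.001 ] turn [0.0007 0.0001 0.0041] minrows 0.1 F [-0.1 -1.1 -0. ] w 0.0376 q [-0.06  0.7   0.1   1.66 -0.09  0.78 -1.62]
```

```bash
python3 -m creep '[[[0,0.003,0],[0,0,0.002],-1],[[0,0.002,0],[0,0,0.002],-1],[[0,0,0],[0,0,0],-1],[[0,0,0],[0,0,0],-1],[[0,0,0],[0,0,0],-1],[[0,0,0],[0,0,0],-1]]'
python3 go.py .5227 .0541 .090 -7.0 0 0
```

```text
t: 22.9
ee_pos: [0.6836, -0.0656, 0.0323]
tcp_rot: [3.135, -0.195, 0.0]
force: [-0.5, -1.4, -0.5]
grip_width: 0.0162
grasp_force: 30.0
t 22.9 pos [ 0.6836 -0.0656  0.0323] target [0.5227 0.0541 0.09  ] shift [-0.2011  0.1496  0.0721] turn [0.0009 0.     0.0019] minrows 5.0 F [-0.5 -1.4 -0.5] w 0.0162 q [-0.06  0.7   0.1   1.66 -0.09  0.78 -1.62]
```

```bash
python3 -m creep '[[[0,0,0.01],[0,0,0],-1],[[0,0,0.02],[0,0,0],-1],[[0,0,0.025],[0,0,0],-1],[[0,0,0.025],[0,0,0],-1],[[0,0,0.01],[0,0,0],-1],[[0,0,0],[0,0,0],-1]]'
python3 -m creep '[[[-0.02,0.015,0],[0,0,0],-1],[[-0.03,0.022,0],[0,0,0],-1],[[-0.03,0.022,0],[0,0,0],-1],[[-0.03,0.022,0],[0,0,0],-1],[[-0.03,0.022,0],[0,0,0],-1],[[-0.03,0.022,0],[0,0,0],-1],[[-0.02,0.016,0],[0,0,0],-1],[[-0.01,0.008,0],[0,0,0],-1]]'
python3 -m creep '[[[0,0,0],[0,0,0],-1],[[0,0,0],[0,0,0],-1],[[0,0,0],[0,0,0],-1]]'
python3 go.py .5227 .0541 .070 -7.0 0 0
```

```text
t: 23.4
ee_pos: [0.685, -0.0652, 0.1067]
tcp_rot: [3.135, -0.194, 0.006]
force: [0.6, -0.0, -3.3]
grip_width: 0.0158
grasp_force: 30.0
t: 24.07
ee_pos: [0.52, 0.0559, 0.103]
tcp_rot: [3.135, -0.19, -0.006]
force: [0.2, 0.7, -3.7]
grip_width: 0.016
grasp_force: 30.0
t: 24.32
ee_pos: [0.525, 0.0527, 0.1043]
tcp_rot: [3.134, -0.197, 0.002]
force: [0.1, -0.1, -3.2]
grip_width: 0.0161
grasp_force: 30.0
t 24.32 pos [0.525  0.0527 0.1043] target [0.5227 0.0541 0.07  ] shift [-0.0029  0.0017 -0.0429] turn [0.0012 0.0012 0.0031] minrows 0.8 F [ 0.1 -0.1 -3.2] w 0.0161 q [-0.29  0.39  0.09  2.02 -0.05  0.74 -1.87]
```

```bash
python3 -m creep '[[[-0.001,0.0006,-0.008],[0,0,0],-1],[[-0.001,0.0006,-0.01],[0,0,0],-1],[[-0.001,0.0005,-0.01],[0,0,0],-1],[[0,0,-0.008],[0,0,0],-1],[[0,0,-0.004],[0,0,0],-1],[[0,0,-0.001],[0,0,0],-1],[[0,0,0],[0,0,0],-1],[[0,0,0],[0,0,0],-1]]'
python3 go.py .5227 .0541 .068 -7.0 0 0
```

```text
t: 24.98
ee_pos: [0.5215, 0.0552, 0.0716]
tcp_rot: [3.135, -0.195, 0.001]
force: [0.6, 0.2, -4.3]
grip_width: 0.0156
grasp_force: 30.0
t 24.98 pos [0.5215 0.0552 0.0716] target [0.5227 0.0541 0.068 ] shift [ 0.0016 -0.0014 -0.0045] turn [0.0007 0.0004 0.0018] minrows 0.1 F [ 0.6  0.2 -4.3] w 0.0156 q [-0.29  0.44  0.08  2.04 -0.05  0.66 -1.87]
```

```bash
python3 -m creep '[[[0.0008,-0.0007,-0.0015],[0,0,0],-1],[[0.0007,-0.0006,-0.0015],[0,0,0],-1],[[0,0,-0.001],[0,0,0],-1],[[0,0,0],[0,0,0],-1]]'
python3 -m creep '[[[0,0,-0.0008],[0,0,0],-1],[[0,0,0],[0,0,0],-1]]'
python3 -m creep '[[[0,0,-0.0008],[0,0,0],-1],[[0,0,0],[0,0,0],-1]]'
python3 go.py .5227 .0541 .068 -7.0 0 0
```

```text
t: 25.32
ee_pos: [0.5224, 0.0541, 0.0683]
tcp_rot: [3.135, -0.195, 0.0]
force: [0.0, -0.1, -3.2]
grip_width: 0.0159
grasp_force: 30.0
t: 25.48
ee_pos: [0.5225, 0.0541, 0.0682]
tcp_rot: [3.135, -0.195, 0.0]
force: [-2.2, -0.1, 2.7]
grip_width: 0.0158
grasp_force: 30.0
t: 25.65
ee_pos: [0.5225, 0.0541, 0.0681]
tcp_rot: [3.135, -0.195, 0.001]
force: [-3.8, -2.1, 10.3]
grip_width: 0.0158
grasp_force: 30.0
t 25.65 pos [0.5225 0.0541 0.0681] target [0.5227 0.0541 0.068 ] shift [ 0.0002  0.     -0.0001] turn [0.0006 0.0003 0.002 ] minrows 0.0 F [-3.8 -2.1 10.3] w 0.0158 q [-0.29  0.44  0.08  2.04 -0.05  0.66 -1.87]
```

```bash
python3 -m creep '[[[0,0,0.001],[0,0,0],-1],[[0,0,0],[0,0,0],-0.2],[[0,0,0],[0,0,0],-0.2],[[0,0,0],[0,0,0],-0.2],[[0,0,0],[0,0,0],-0.2],[[0,0,0],[0,0,0],-0.2]]'
python3 -m creep '[[[0,0,0.01],[0,0,0],-0.2],[[0,0,0.025],[0,0,0],-0.2],[[0,0,0.03],[0,0,0],-0.2],[[0,0,0.03],[0,0,0],-0.2],[[0,0,0.03],[0,0,0],-0.2],[[0,-0.04,0],[0,0,0],-0.2],[[0,-0.04,0],[0,0,0],-0.2],[[0,-0.04,0],[0,0,0],-0.2]]'
python3 -m creep '[[[0,-0.04,0],[0,0,0],-0.2],[[0,-0.04,0],[0,0,0],-0.2],[[0,-0.04,0],[0,0,0],-0.2],[[0,-0.04,0],[0,0,0],-0.2],[[0,0,0],[0,0,0],-0.2],[[0,0,0],[0,0,0],-0.2]]'
python3 - <<'E'
from h import *
np.set_printoptions(precision=4,suppress=True)
s=robot.camera("scene");save(s,"pics/fin.png",(200,130,340,255),5)
for c in(robot.camera("top"),s):
    X=cloud(c);D=np.hypot(X[...,0]-.523,X[...,1]-.054)<.042
    k=X[D&(X[...,2]>.07)];d=X[D&(X[...,2]>.05)&(X[...,2]<.068)]
    print("knob",len(k),k.mean(0),k[:,2].max(),"disc",(d.min(0)+d.max(0))/2,np.ptp(d,axis=0))
E
```

```text
t: 26.15
ee_pos: [0.5226, 0.0542, 0.0678]
tcp_rot: [3.135, -0.195, 0.001]
force: [1.1, 0.5, -0.8]
grip_width: 0.035
grasp_force: 0.0
t: 26.82
ee_pos: [0.5228, -0.0424, 0.1692]
tcp_rot: [3.135, -0.192, 0.003]
force: [0.4, 0.1, -0.4]
grip_width: 0.0349
grasp_force: 0.0
t: 27.32
ee_pos: [0.5221, -0.1719, 0.1683]
tcp_rot: [3.134, -0.201, 0.001]
force: [0.4, 0.7, -0.4]
grip_width: 0.0349
grasp_force: 0.0
knob 50 [0.5227 0.0548 0.0932] 0.09700272992393426 disc [0.5232 0.0553 0.0632] [0.0524 0.0524 0.0096]
knob 73 [0.5271 0.0578 0.0858] 0.09443424805414102 disc [0.5253 0.056  0.0586] [0.0561 0.0563 0.0167]
```

View pics/fin.png

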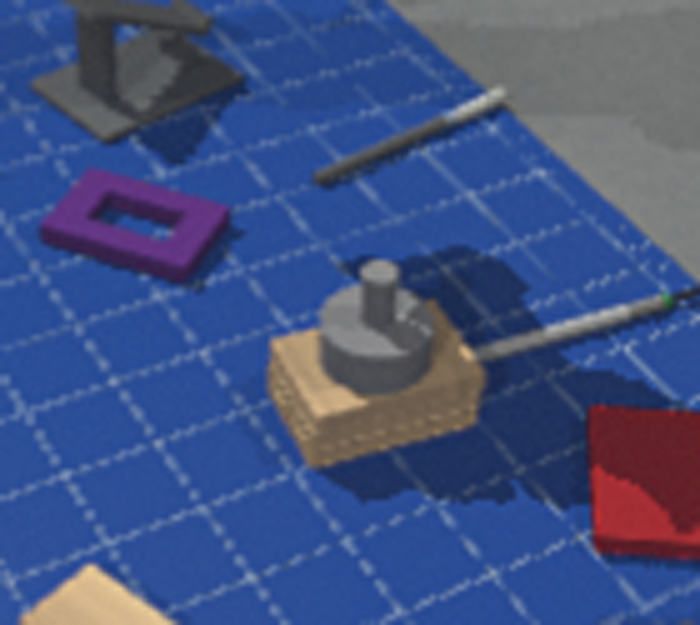

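The weight stands upright in the middle of the flush pile (crop ~378,335). The visible knife, red board and purple frame are where they were, and the robot is clear. I'm handing the job in.

```bash
python3 -c "
from bench import robot
print(robot.sign_off())"
```

```text
the job is handed in; nothing more can be done
None
```

The job is handed in: the plain board and then the frame are stacked on the base board, edges flush to within about 1 mm by camera, and the steel weight stands upright on the middle; it took about 27 s of the 72 s, and nothing else appeared to have moved in the last picture, though the offcut, glue, jar and ruler were not fully in it.

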